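Turn round the peeler that was put away blade-out

TASK

Someone put the peeler into the tool box the wrong way round, with its blade towards the hand. Swing the clear hood up and over until it stays open by itself, draw the peeler out and lay it down on the worktop without dropping it, then take it again by its handle and slide it back blade-first, as far as it goes, so that only the handle shows. Leave the hood open for the next tools, and leave the paring knife and the other things where they are.

Things in the scene. Friction and masses are not known exactly. Their poses are not given: they have to be found in the camera images.
- tool_box: fixed wooden box for sharp tools, 200 x 160 x 43 mm (x, y, z). Origin: centre of its underside; +x points to its closed back, -x to its open front (turned to the robot's left), z up. The 8 mm floor runs the whole length. Behind the mouth (x = -4 mm) it is roofed; in front, x = -100 to -4 mm, the floor is a plain shelf with no side walls or front lip, covered only by the hood.
- box_mouth (a point): middle of the mouth, 22 mm over the worktop; axes as the box. Behind it lie two pockets side by side, middle lines at y = -38 and +38 mm, each 60 mm wide, 28 mm high (8 to 36 mm over the worktop) and 95 mm deep to a solid back wall; a 16 mm divider stands between them. Worktop is clear about 0.1 m each way round x = 0.44, y = 0.27 m (world).
- hood (a joint): clear plastic hood over the front shelf, hinged along the box's y axis above the mouth. 0 = closed, grows as its pull goes up and back, stop at 2.3 rad. A toggle spring pulls it shut below about 1.5 rad and open above that (let go at about 1.75). Takes about 2 N at the pull. Closed, it reaches 98 mm forward of the hinge, is 160 mm wide, 36 mm deep, its top 48 mm over the worktop.
- hood_pull (a point): centre of the hood's grey finger pull, a ribbed tab 40 mm wide (box y), 9 mm thick, standing 32 mm out from the hood's front wall; 116 mm from the hinge axis, 44 mm over the worktop when closed, moves with the hood. Pinched by its two sides (along box y) it can turn between the fingers while the hood swings. Axes: as the box when closed.
- hood_hinge (a point): point on the hood's hinge axis, mid-width: box x = -2 mm, 46 mm over the worktop.
- peeler_center (a point): centre (half-way up) of the peeler: dark green handle, metal blade at one end, 170 x 24 x 17 mm, 0.08 kg, may be gripped by its sides anywhere. +x points along it to the blade's end, -x to the handle's end, z up. Starts in either pocket with the handle inside, 70 to 80 mm of its blade half out on the shelf, underside 8 mm over the worktop.
- blade_end (a point): the peeler's blade tip, half-way up, 85 mm from peeler_center; axes as peeler_center.
- handle_end (a point): the free end of the peeler's handle, half-way up, 85 mm from peeler_center; axes as peeler_center.
- knife_center (a point): centre (half-way up) of the paring knife, black riveted handle, 175 x 22 x 16 mm; it lies the right way round, blade inside, in the other pocket, its handle (-x end) about 85 mm out. Leave alone.
- mug_center (a point): centre of a green and white mug, 86 x 120 x 88 mm, standing behind the work; leave alone.
- salt_center (a point): centre of a glass salt shaker, 44 mm wide, 90 mm high; leave alone.
- cup_center (a point): centre of a steel measuring cup with a flat handle, 75 x 144 x 40 mm, on the left; leave alone.

How it is judged:
On the way, in this order (a step that is already met when the one before it is completed fails the run):
1. the hood has been swung past its over-centre point and stands open (value of joint hood above 2.1 rad), for 0.3 s.
2. the peeler lies free and at rest on the worktop, out of the box (height (world z) of peeler_center below 0.016 m and angle between peeler_center's own z axis and vertical below 0.15 rad and contact force between each of the fingers, tool_box and peeler below 0.05 N and linear speed of peeler below 0.03 m/s), for 0.2 s.
At the end, for the whole second after the job is handed in: the peeler lies in a pocket of the tool box, blade first, with its blade tip at least 70 mm inside the mouth (the pocket is 95 mm deep), its handle out on the shelf and lying flat, within 15 degrees of the box's length, at rest; the hood stands open (joint over 2.1 rad) (x of blade_end in the frame of tool_box above 0.066 m and z of blade_end in the frame of tool_box between 0.008 and 0.036 m and y of blade_end in the frame of tool_box between -0.07 and 0.07 m and x of handle_end in the frame of tool_box below -0.048 m and z of handle_end in the frame of tool_box below 0.03 m and angle between the x axis of peeler_center and the x axis of tool_box, either way round below 0.26 rad and linear speed of peeler below 0.02 m/s and value of joint hood above 2.1 rad); the robot touches nothing.
It fails at once if the peeler is dropped (falls faster than 0.8 m/s with no finger on it) (linear speed of peeler above 0.8 m/s and contact force between the fingers and peeler below 0.02 N).
It fails at once if the paring knife is moved more than 15 mm (distance of knife_center from where it was at the start of the episode above 0.015 m).
It fails at once if the mug, salt shaker or measuring cup is moved more than 30 mm (distance of any of mug_center, salt_center, cup_center from where it was at the start of the episode above 0.03 m).
It also fails if it takes over 61 s, if anything falls off the work surface, if the arm or the gripper's body presses on something with over 40 N, if the wrist force passes 120 N, or if a joint passes its speed limit or range.

ROBOT

A 6-joint arm with a two-finger parallel gripper is mounted at the origin on a cart in front of the work surface, level with it; the furniture and walls round the work are solid. World frame = base frame: x ahead of the robot, y to its left, z up, the work surface at z = 0. Lengths are in m, angles in rad, forces in N, time in s.
With the tool pointing down it reaches from about 0.275 to 0.85 m from the base axis. Payload 5.2 kg.
Tool frame: the origin (TCP) lies at the very end of the fingers, on their centre line; the grasp point (between the pads) lies 19 mm behind it (r.grip_depth is the distance from the TCP to the grasp point, in m); y points along the fingers, z is the direction in which the jaws open and shut, and the axes are right-handed (so a half turn about y gives the same grasp; the last joint's range is limited). The gripper opens to 85 mm and grips with 20 to 120 N. Pads are 22 mm wide; open, the fingers measure 114 mm over their backs; the gripper's body (76 mm by 85 mm) begins 54 mm behind the grasp point. The pads swing forward as they close: fully open they stand 13 mm farther back than shut.
Start: joints at [-1.453, 0.259, 1.535, -0, 1.348, -0.203], TCP at [0.173, -0.522, 0.231] pointing down, gripper open.
Joint ranges: [-3.14, 3.14], [-0.91, 2.08], [0.19, 2.58], [-1.22, 4.36], [0.22, 2.71], [-3.12, 3.12]. Speed limits (rad/s): [2.57, 2.57, 3.14, 3.14, 3.14, 3.14].

INTERFACE

Orientations are given as a unit quaternion [w, x, y, z].
In Python, from rig import r gives the robot as it stands. The module is installed in compiled form; this text tells all that it offers.
- The arm moves only by the tool move_arm, never from a script. Its argument "rows" is one flat list of numbers, 6 for each row, row after row: the shift along the tool's x, y, z in units of 40 cm (1.0 is 40 cm), then the turn, a rotation vector about the tool's x, y, z in units of 60 degrees (1.0 is 60 degrees). A call has 1 to 10 rows; each row is the pose to reach, as a shift and turn from the pose commanded when the call began, along the tool's axes at that moment; what a row does not reach only later rows make up. A row lasts 1/8 s, in which the tool goes at most 62.5 mm and 10.7 degrees, less where a joint would pass 70% of its speed; a pose out of reach is approached as far as the arm can. A call with a number of a shift or a turn outside -1 to 1 is refused whole. A call with a gripper value outside its range is refused whole. "jaw" is the opening, from 0 (shut) to 1 (fully open), set as the call begins (left out, the last holds). The fingers move at their own pace and stop on an object; "grip_force" is the grip in N (left out, the last holds). Time passes only in rows, so rows that repeat a pose let the fingers close. It gives the time, the measured TCP pose, the force and the opening at its end, in the units of the state.
- r.state(): the state, without advancing time (a new reading comes with each control period).
- r.read_camera(name): name is "scene" or "top" or "wrist"; returns a dict with "color" (400x640x3 uint8, red, green, blue), "z_map" (400x640 float32, m along the optical axis (not along the pixel's ray), 0 where there is no reading), "mtx" (3x3 intrinsics, pixels), "R" (3x3) and "t" (3): a world point X has camera coordinates R X + t. Camera axes: x right, y down, z forward; pixel columns grow to the right and rows downward; lengths in m; the calibration is good to about 2 mm. A picture is of the moment at which its call begins.
- r.job_done(): hands the job in, once; it reports no verdict.
The state is a dict: "time_s": time; "joint_pos": joint angles; "joint_velocities": joint speeds; "effort": joint torques, N m; "tool_pos": TCP position; "tcp_rot": TCP orientation; "ft_force": force on the tool from outside, world axes, zero at the start; "wrist_torque": the same for the moment, N m; "finger_gap": finger opening in m.
Only numpy, scipy, OpenCV 4.12 (cv2) and the standard library are available. Lean on these libraries where they do the work, as an engineer would, in place of code of your own. Each camera call takes 0.05 s, during which the arm holds its last target.

## Working session

There is one attempt and no reset: what is moved stays moved. The work goes in short steps, Python scripts to look and compute and a tool call to move; the robot and the scene stay as the last step left them, time stands still between calls to the robot, and variables do not carry over. Pictures are saved under pics/ and viewed, and the job is handed in when it is done.

Besides the shell and the picture viewer there is one more tool, called after "Emit:" as a command line: name --argument value ..., lists and objects as JSON in quotes. move_arm: Moves the arm, as the interface text tells. Its arguments: {"type":"object","properties":{"rows":{"type":"array","items":{"type":"number"}},"jaw":{"type":"number"},"grip_force":{"type":"number"}},"required":["rows"]}

```bash
mkdir -p pics
cat > h.py <<'E'
import numpy as np, cv2
from rig import r
def shot(n,tag):
    c=r.read_camera(n); np.savez(f'{tag}.npz',**c)
    cv2.imwrite(f'pics/{tag}.png',c['color'][:,:,::-1]); return c
def cloud(c):
    z=c['z_map'].astype(float);K=c['mtx'];v,u=np.mgrid[:z.shape[0],:z.shape[1]]
    P=np.stack([(u-K[0,2])/K[0,0]*z,(v-K[1,2])/K[1,1]*z,z],-1)
    return (P-c['t'])@c['R']
def ray(c,u,v,h):
    d=np.linalg.inv(c['mtx'])@[u,v,1]; o=-c['R'].T@c['t']; d=c['R'].T@d
    return o+d*(h-o[2])/d[2]
E
python3 - <<'E'
from h import *
for n in('scene','top'):
    c=shot(n,n+'0'); print(n,c['mtx'].round(1).tolist(),(-c['R'].T@c['t']).round(3),c['R'].round(3).tolist())
print(r.state(), r.grip_depth)
E
```

```text
scene [[380.6, 0.0, 320.4], [0.0, 380.6, 194.9], [0.0, 0.0, 1.0]] [-0.131  0.809  0.55 ] [[-0.645, -0.764, 0.006], [-0.37, 0.305, -0.878], [0.669, -0.569, -0.479]]
top [[500.9, 0.0, 323.1], [0.0, 500.9, 203.9], [0.0, 0.0, 1.0]] [0.371 0.247 1.304] [[-0.008, -1.0, -0.003], [-0.99, 0.008, -0.14], [0.14, 0.002, -0.99]]
{'time_s': 0.1, 'joint_pos': array([-1.45282201e+00,  2.59317998e-01,  1.53596770e+00, -1.39236843e-05,
        1.34801255e+00, -2.02815380e-01]), 'joint_velocities': array([ 0.0005499 , -0.00237835, -0.0024801 , -0.00041953,  0.00032147,
        0.00110325]), 'effort': array([ 2.93404046e-03, -4.46969068e+01, -2.91247290e+01, -1.82193994e-04,
        6.31947216e-03, -1.66584374e-05]), 'tool_pos': array([ 0.17337634, -0.52145778,  0.23053445]), 'tcp_rot': array([ 0.11295242, -0.11291087,  0.69863282, -0.69742746]), 'ft_force': array([-0.30784876, -0.05418056,  0.53726043]), 'wrist_torque': array([ 0.02496088, -0.00188444,  0.04802725]), 'finger_gap': 0.0850381564853618} 0.0187
```

View pics/scene0.png

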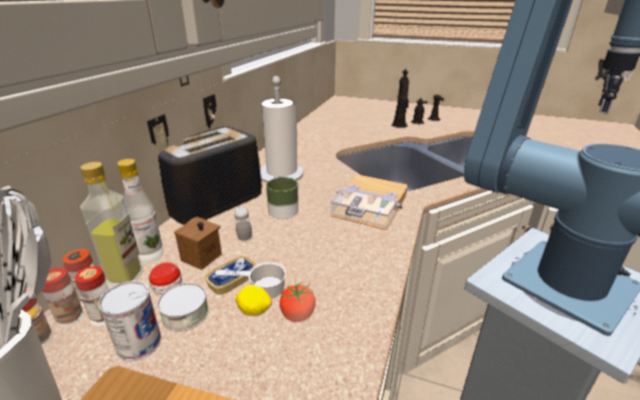

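View pics/top0.png

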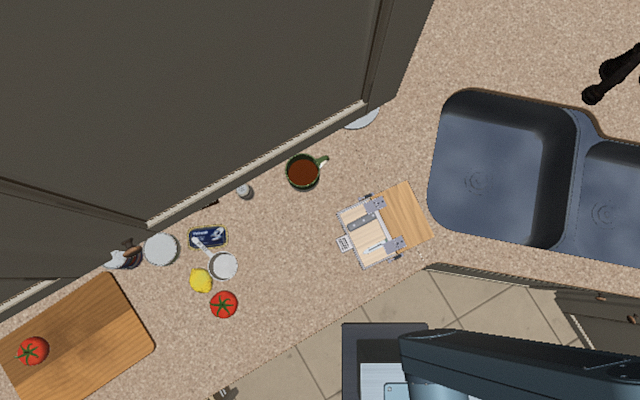

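Run:
```python
from h import *
c=dict(np.load('top0.npz'))
im=c['color'][165:285,320:440,::-1]; cv2.imwrite('pics/crop_top.png',cv2.resize(im,None,fx=5,fy=5,interpolation=cv2.INTER_CUBIC))
s=dict(np.load('scene0.npz'))
im=s['color'][165:235,320:420,::-1]; cv2.imwrite('pics/crop_sc.png',cv2.resize(im,None,fx=8,fy=8,interpolation=cv2.INTER_CUBIC))
P=cloud(c)
# roof mask: wood color
hsv=cv2.cvtColor(c['color'],cv2.COLOR_RGB2HSV)
m=((abs(P[...,2]-0.043)<0.012)).astype(np.uint8); m[:165]=0;m[285:]=0;m[:,:325]=0;m[:,440:]=0
print(m.sum()); 
for (u,v) in [(400,182),(433,237),(410,215),(345,215),(366,268),(343,243),(375,225)]: print(u,v,P[v,u].round(3),hsv[v,u])
```

```text
5226
400 182 [ 0.611  0.046 -0.002] [ 14  61 181]
433 237 [ 0.465 -0.037 -0.006] [ 14  78 192]
410 215 [0.518 0.029 0.042] [ 16 105 196]
345 215 [0.519 0.194 0.046] [ 17  48 213]
366 268 [0.386 0.144 0.048] [  0   3 161]
343 243 [0.448 0.2   0.047] [170   4 174]
375 225 [0.493 0.119 0.046] [ 17  51 217]
```

View pics/crop_top.png

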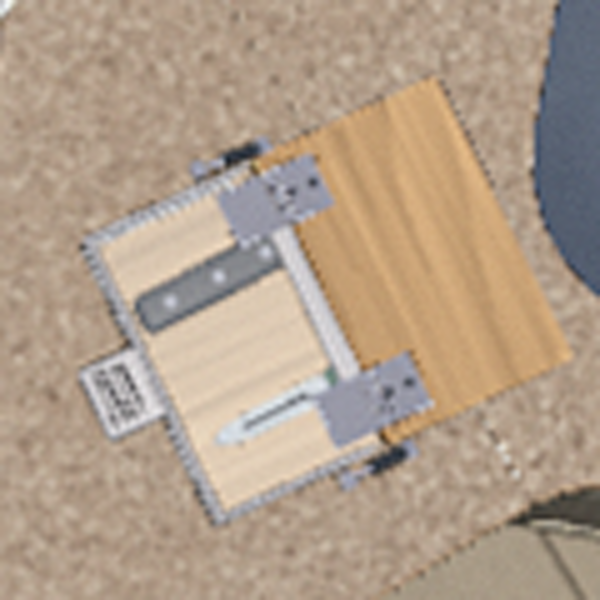

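View pics/crop_sc.png

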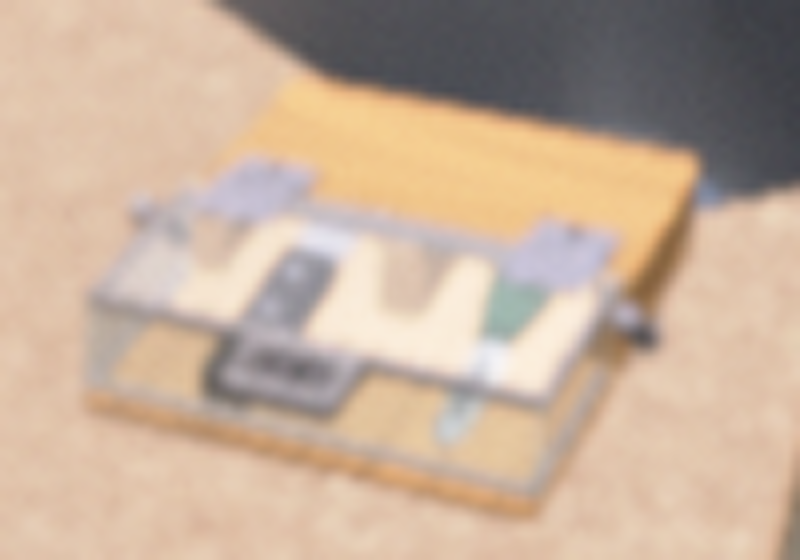

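Run:
```python
from h import *
c=dict(np.load('top0.npz'))
P=cloud(c)
g=lambda x,y,h: ray(c,320+x/5-.4,165+y/5-.4,h)
bl=g(435,77,.043);br=g(570,355,.043);fl=g(85,245,.048);fr=g(220,520,.048);pl=g(123,393,.046)
print(bl,br,fl,fr,pl)
print(np.linalg.norm(bl-br),np.linalg.norm(fl-fr),np.linalg.norm(bl-fl),np.linalg.norm(br-fr))
ex=(bl+br-fl-fr)[:2];ex/=np.linalg.norm(ex); ey=(bl+fl-br-fr)[:2];ey/=np.linalg.norm(ey)
print(ex,ey,ex@ey)
# wood mask
hsv=cv2.cvtColor(c['color'],cv2.COLOR_RGB2HSV)
m=((hsv[...,1]>90)&(hsv[...,0]>10)&(hsv[...,0]<22)).astype(np.uint8);m[:165]=0;m[285:]=0;m[:,:325]=0;m[:,440:]=0
k=max(cv2.findContours(m,0,2)[0],key=cv2.contourArea); 
w=np.array([ray(c,*p,.043)[:2] for p in k[:,0]]);R=cv2.minAreaRect(w.astype(np.float32)*1000);print(R)
hp=(bl+br)/2
th=np.arctan2(*( (ex+np.array([ey[1],-ey[0]]))[::-1]));print('yaw',th)
ex=np.array([np.cos(th),np.sin(th)]);ey=np.array([-ex[1],ex[0]])
o1=(bl+br)[:2]/2-ex*.1; o2=(fl+fr)[:2]/2+ex*.1; o3=pl[:2]+ex*.118
print(o1,o2,o3)
# peeler line
tip=g(220,440,.0165);hd=g(330,385,.0165);kn=g(140,310,.016);k2=g(280,250,.016)
o=(o1+o2)/2
for p in(tip,hd,kn,k2): d=p[:2]-o;print(p,d@ex,d@ey)
```

```text
[0.60816596 0.03544642 0.043     ] [ 0.46534746 -0.02810215  0.043     ] [0.52244232 0.21554681 0.048     ] [0.3842508  0.15000933 0.048     ] [0.44779697 0.19729074 0.046     ]
0.15631872554392626 0.15294461845698243 0.19952366306784167 0.19576866038344767
[ 0.42216788 -0.90651767] [0.90870954 0.417429  ] 0.005221216349688916
((514.9979858398438, 50.82250213623047), (160.35702514648438, 105.05248260498047), 24.396690368652344)
yaw -1.1375715172819443
[0.49477672 0.0944338 ] [0.49532655 0.0920164 ] [0.49733336 0.09019197]
[0.42520002 0.14679775 0.0165    ] -0.07794712964692205 -0.040908699421413494
[0.45288846 0.0898161  0.0165    ] -0.014606021049206662 -0.03969909827282056
[0.49232796 0.18675086 0.016     ] -0.0860289342879738 0.03679004395574489
[0.5229119  0.11387342 0.016     ] -0.007045025364887275 0.03395460304473144
```

```bash
cat >> h.py <<'E'
from scipy.spatial.transform import Rotation as Ro
O=np.array([.4955,.0922]);YAW=-1.142
EX=np.array([np.cos(YAW),np.sin(YAW)]);EY=np.array([-EX[1],EX[0]])
def W(x,y,z): return np.r_[O+x*EX+y*EY,z]
def B(p): d=np.asarray(p)[:2]-O; return np.array([d@EX,d@EY,p[2]])
def Rt(jaw,tilt=0):
    z=np.array([np.cos(jaw),np.sin(jaw),0]);y=np.array([0,0,-1.]);x=np.cross(y,z)
    return Ro.from_matrix(np.stack([x,y,z],1))
def cur():
    s=r.state();q=s['tcp_rot'];return s,s['tool_pos'],Ro.from_quat([q[1],q[2],q[3],q[0]])
def rows(pos,R=None,s=None):
    s,p,R0=cur();R=R or R0
    sh=R0.inv().apply(np.asarray(pos)-p)/.4; rv=(R0.inv()*R).as_rotvec()/np.radians(60)
    return np.r_[sh,rv].round(4).tolist()
E
python3 - <<'E'
from h import *
s,p,R=cur();M=R.as_matrix();print(M.round(3),'jaw yaw',np.arctan2(M[1,2],M[0,2]),B(p))
jy=YAW+np.pi/2
for k in(0,np.pi): print(jy+k,W(-.118,0,.2),rows(W(-.118,0,.2),Rt(jy+k)))
E
```

```text
[[-0.949 -0.     0.315]
 [-0.315  0.002 -0.949]
 [-0.    -1.    -0.002]] jaw yaw -1.2500032614590217 [ 0.42417    -0.54810522  0.23053445]
0.42879632679489665 [0.44643838 0.19951709 0.2       ] [-1.2161, 0.0792, -1.4951, 0.0009, -1.6031, -0.0016]
3.5703889803846898 [0.44643838 0.19951709 0.2       ] [-1.2161, 0.0792, -1.4951, 0.0015, 1.3969, 0.0009]
```

Emit:
move_arm --rows '[-0.85, 0.05, -1.0, 0, -0.98, 0, -0.85, 0.05, -1.0, 0, -0.98, 0, -0.85, 0.05, -1.0, 0, -0.98, 0, -0.85, 0.05, -1.0, 0, -0.98, 0, -0.85, 0.05, -1.0, 0, -0.98, 0, -0.85, 0.05, -1.0, 0, -0.98, 0, -0.85, 0.05, -1.0, 0, -0.98, 0, -0.85, 0.05, -1.0, 0, -0.98, 0, -0.85, 0.05, -1.0, 0, -0.98, 0]'

```text
time_s: 1.23
tool_pos: [0.37, -0.032, 0.2111]
tcp_rot: [0.442, -0.442, 0.552, -0.552]
ft_force: [0.8, -0.9, 0.3]
finger_gap: 0.0852
```

Run:
```python
from h import *
s,p,R=cur();print(p,s['joint_pos'].round(2),s['time_s'])
print(rows(W(-.125,0,.2),Rt(YAW+np.pi/2)))
```

```text
[ 0.36997837 -0.03195789  0.21105182] [-0.39 -0.06  1.95  0.    1.25 -0.17] 1.225
[-0.6204, 0.0281, 0.0498, 0.0002, -0.6194, -0.0008]
```

Emit:
move_arm --rows '[-0.62, 0.028, 0.05, 0, -0.62, 0, -0.62, 0.028, 0.05, 0, -0.62, 0, -0.62, 0.028, 0.05, 0, -0.62, 0, -0.62, 0.028, 0.05, 0, -0.62, 0, -0.62, 0.028, 0.05, 0, -0.62, 0]'

```text
time_s: 1.85
tool_pos: [0.4444, 0.2059, 0.1992]
tcp_rot: [-0.596, 0.596, -0.382, 0.381]
ft_force: [-0.3, -0.8, 0.4]
finger_gap: 0.0851
```

Run:
```python
from h import *
c=shot('wrist','w1');s,p,R=cur();print(p,B(p),s['joint_pos'].round(2),s['time_s'],R.as_matrix().round(3).tolist())
print(c['mtx'].round(1).tolist(),(-c['R'].T@c['t']).round(3))
```

```text
[0.4438796  0.20379515 0.19923685] [-0.12295463 -0.00054842  0.19923685] [ 0.2   0.17  1.73 -0.    1.24 -0.23] 1.9 [[0.416, -0.002, 0.909], [-0.909, -0.001, 0.416], [-0.0, -1.0, -0.002]]
[[290.9, 0.0, 317.7], [0.0, 290.9, 202.8], [0.0, 0.0, 1.0]] [0.413 0.277 0.342]
```

View pics/w1.png

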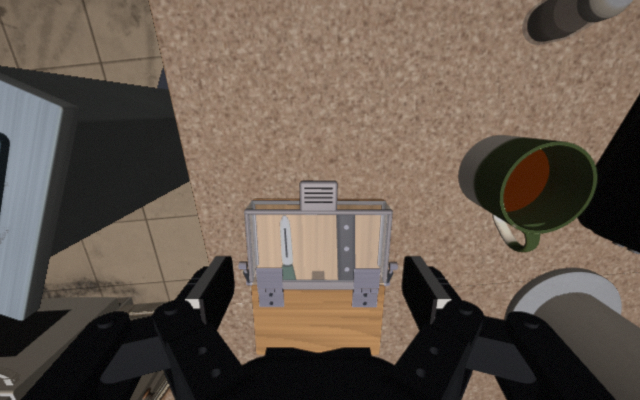

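Run:
```python
from h import *
c=dict(np.load('w1.npz'))
im=c['color'][170:360,225:415,::-1]; cv2.imwrite('pics/w1c.png',cv2.resize(im,None,fx=3.1,fy=3.1,interpolation=cv2.INTER_CUBIC))
for n,u,v,h in [('pull',318.5,195.5,.0485),('hood fl',246,210,.048),('hood fr',391,210,.048),('roof L',256,330,.043),('roof R',382,330,.043),('peel tip',285,219,.0165),('peel hd',288,265,.0165),('knife',346,214,.016)]:
    print(n,B(ray(c,u,v,h)).round(4))
```

```text
pull [-0.1172  0.0021  0.0485]
hood fl [-0.1007 -0.0752  0.048 ]
hood fr [-0.1011  0.0796  0.048 ]
roof L [ 0.0597 -0.0754  0.043 ]
roof R [0.0592 0.0821 0.043 ]
peel tip [-0.0786 -0.0377  0.0165]
peel hd [-0.0168 -0.0359  0.0165]
knife [-0.0849  0.035   0.016 ]
```

View pics/w1c.png

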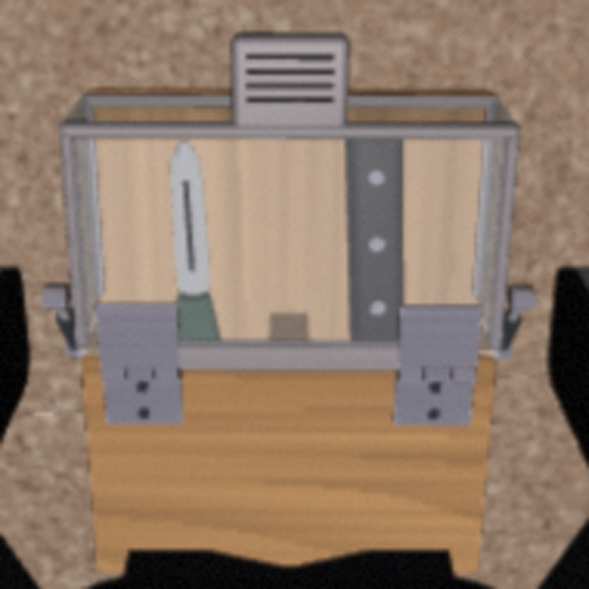

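```bash
sed -i 's/^EX=/O=O+.002*np.array([-np.sin(YAW),np.cos(YAW)])\nEX=/' h.py
python3 - <<'E'
from h import *
print(rows(W(-.120,0,.032),Rt(YAW+np.pi/2)))
E
```

```text
[0.0075, 0.4181, 0.0072, 0.0018, 0.0005, -0.0002]
```

Emit:
move_arm --rows '[0.008, 0.21, 0.007, 0, 0, 0, 0.008, 0.32, 0.007, 0, 0, 0, 0.008, 0.418, 0.007, 0, 0, 0, 0.008, 0.418, 0.007, 0, 0, 0, 0.008, 0.418, 0.007, 0, 0, 0]'

```text
time_s: 2.52
tool_pos: [0.4495, 0.1998, 0.0344]
tcp_rot: [0.594, -0.594, 0.383, -0.384]
ft_force: [0.6, -0.3, -0.1]
finger_gap: 0.0853
```

Emit:
move_arm --rows '[0, 0, 0, 0, 0, 0, 0, 0, 0, 0, 0, 0, 0, 0, 0, 0, 0, 0, 0, 0, 0, 0, 0, 0, 0, 0, 0, 0, 0, 0]' --jaw 0.3 --grip_force 30

```text
time_s: 3.15
tool_pos: [0.4476, 0.2001, 0.0342]
tcp_rot: [-0.594, 0.595, -0.383, 0.383]
ft_force: [-5.7, -3.5, 12.1]
finger_gap: 0.0392
```

Run:
```python
from h import *
s,p,R=cur();print(B(p),s['ft_force'],s['finger_gap'],s['joint_pos'].round(2))
shot('wrist','w2')
h=np.array([-.002,.046])
R0=R
for a in [15,30,45,60,75,90,100,107]:
    t=np.radians(a); rel=np.array([-.118,-.002-0.0])  # grasp ctr rel hinge, closed
    c=np.array([h[0]+rel[0]*np.cos(t)+rel[1]*np.sin(t)*1, h[1]-rel[0]*np.sin(t)+rel[1]*np.cos(t)])
    print(a,c.round(4),rows(W(c[0],0,c[1]-.012)))
```

```text
[-0.1180394  -0.00071902  0.03423207] [-5.71023835 -3.528337   12.10181525] 0.039154831973438206 [ 0.19  0.38  1.92 -0.    0.84 -0.23]
15 [-0.1165  0.0746] [0.0039, -0.071, 0.0018, 0.0, 0.0, 0.0]
30 [-0.1052  0.1033] [0.0322, -0.1426, 0.0018, 0.0, 0.0, 0.0]
45 [-0.0869  0.128 ] [0.0781, -0.2045, 0.0018, 0.0, 0.0, 0.0]
60 [-0.0627  0.1472] [0.1384, -0.2524, 0.0019, 0.0, 0.0, 0.0]
75 [-0.0345  0.1595] [0.2091, -0.283, 0.002, 0.0, 0.0, 0.0]
90 [-0.004  0.164] [0.2853, -0.2943, 0.0022, 0.0, 0.0, 0.0]
100 [0.0165 0.1626] [0.3366, -0.2907, 0.0023, 0.0, 0.0, 0.0]
107 [0.0306 0.1594] [0.3717, -0.2828, 0.0024, 0.0, 0.0, 0.0]
```

View pics/w2.png

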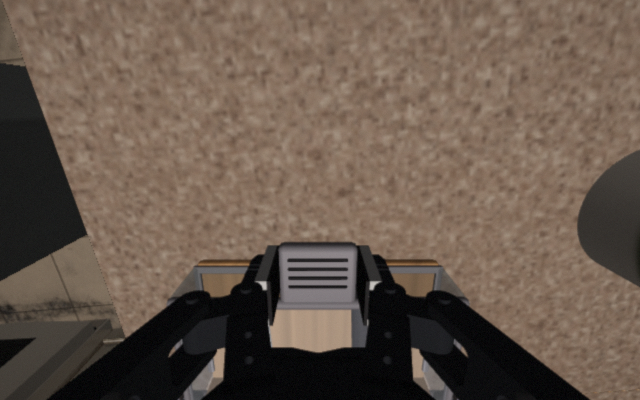

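Emit:
move_arm --rows '[0.001, -0.037, 0, 0, 0, 0, 0.004, -0.073, 0, 0, 0, 0, 0.016, -0.11, 0, 0, 0, 0, 0.032, -0.145, 0, 0, 0, 0, 0.054, -0.178, 0, 0, 0, 0, 0.078, -0.208, 0, 0, 0, 0]'

```text
time_s: 3.95
tool_pos: [0.4605, 0.1715, 0.1165]
tcp_rot: [-0.594, 0.595, -0.384, 0.383]
ft_force: [-1.3, -3.3, -8.2]
finger_gap: 0.0391
```

Run:
```python
from h import *
s,p,R=cur();print(B(p),s['ft_force'],s['finger_gap'],s['joint_pos'].round(2))
shot('wrist','w3')
```

```text
[-0.0866522  -0.0008502   0.11653882] [-1.2588934  -3.25376155 -8.22407048] 0.03913496551228011 [ 0.13  0.27  1.83  0.    1.05 -0.3 ]
```

View pics/w3.png

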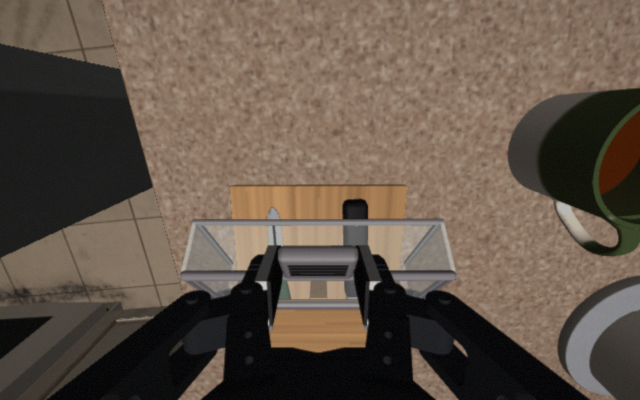

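Emit:
move_arm --rows '[0.029, -0.026, 0, 0, 0, 0, 0.06, -0.048, 0, 0, 0, 0, 0.095, -0.065, 0, 0, 0, 0, 0.131, -0.078, 0, 0, 0, 0, 0.169, -0.087, 0, 0, 0, 0, 0.207, -0.09, 0, 0, 0, 0, 0.245, -0.087, 0, 0, 0, 0, 0.28, -0.081, 0, 0, 0, 0, 0.305, -0.073, 0, 0, 0, 0, 0.305, -0.073, 0, 0, 0, 0]'

```text
time_s: 5.25
tool_pos: [0.5125, 0.0581, 0.1478]
tcp_rot: [-0.594, 0.595, -0.382, 0.384]
ft_force: [-8.6, -5.4, 10.1]
finger_gap: 0.0382
```

Run:
```python
from h import *
s,p,R=cur();print(B(p),s['ft_force'],s['finger_gap'],s['joint_pos'].round(2))
shot('wrist','w4')
```

```text
[ 0.03808537 -0.00069446  0.14778833] [-8.59820583 -5.42002893 10.05298489] 0.0381671155406338 [-0.1   0.27  1.74 -0.    1.13 -0.53]
```

View pics/w4.png

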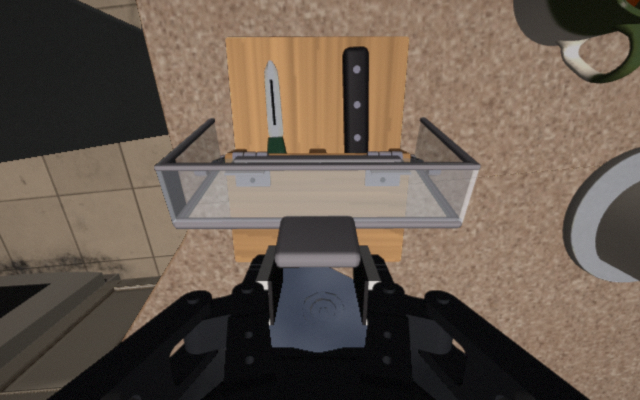

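Emit:
move_arm --rows '[0, 0, 0, 0, 0, 0, 0, 0, 0, 0, 0, 0, 0, 0, 0, 0, 0, 0, 0, -0.1, 0, 0, 0, 0, -0.05, -0.2, 0, 0, 0, 0]' --jaw 0.8

```text
time_s: 5.92
tool_pos: [0.5038, 0.0787, 0.226]
tcp_rot: [-0.594, 0.594, -0.384, 0.383]
ft_force: [0.3, 1.2, -0.3]
finger_gap: 0.0682
```

Run:
```python
from h import *
s,p,R=cur();print(B(p),s['ft_force'],s['finger_gap'],s['joint_pos'].round(2))
c=shot('wrist','w5')
c=shot('top','t5')
im=c['color'][165:285,320:440,::-1]; cv2.imwrite('pics/crop_top5.png',cv2.resize(im,None,fx=4,fy=4,interpolation=cv2.INTER_CUBIC))
```

```text
[ 1.57111735e-02 -8.14238563e-05  2.25955958e-01] [ 0.27797867  1.18434948 -0.26125155] 0.0681943568405869 [-0.06  0.19  1.64 -0.    1.31 -0.49]
```

View pics/w5.png

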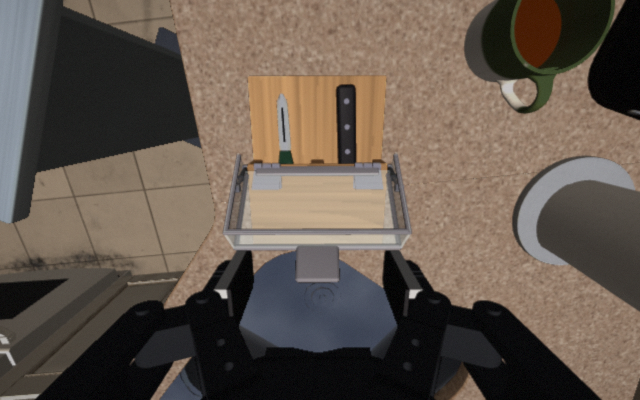

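Run:
```python
from h import *
c=dict(np.load('w5.npz'));P=cloud(c)
im=c['color'][70:175,240:395,::-1]; cv2.imwrite('pics/w5c.png',cv2.resize(im,None,fx=5,fy=5,interpolation=cv2.INTER_CUBIC))
for n,u,v,h in [('front L',248.5,76,.008),('front R',385.5,75,.008),('tip',281.5,95,.0165),('blade root',285.5,150,.0165),('grn',286,157,.0165),('knife end',346,85,.016),('pull',317,262,.13),('hoodL',226,235,.12)]:
    print(n,B(ray(c,u,v,h)).round(4),B(P[int(v),int(u)]).round(4))
s,p,R=cur()
print(rows(W(-.05,-.038,.12)))
```

```text
front L [-0.0995 -0.078   0.008 ] [-0.0998 -0.0791  0.0056]
front R [-0.0998  0.0783  0.008 ] [-0.1006  0.0794  0.0004]
tip [-0.0786 -0.0402  0.0165] [-0.0788 -0.0413  0.012 ]
blade root [-0.0166 -0.0381  0.0165] [-0.0162 -0.039   0.0136]
grn [-0.0082 -0.0378  0.0165] [-0.0086 -0.0375  0.0194]
knife end [-0.0888  0.0328  0.016 ] [-0.0883  0.0322  0.0224]
pull [ 0.0711 -0.0005  0.13  ] [ 0.0682 -0.0004  0.1352]
hoodL [ 0.0481 -0.0849  0.12  ] [ 0.039  -0.0778  0.1405]
[-0.163, 0.2737, -0.1033, 0.0, 0.0, 0.0]
```

View pics/w5c.png

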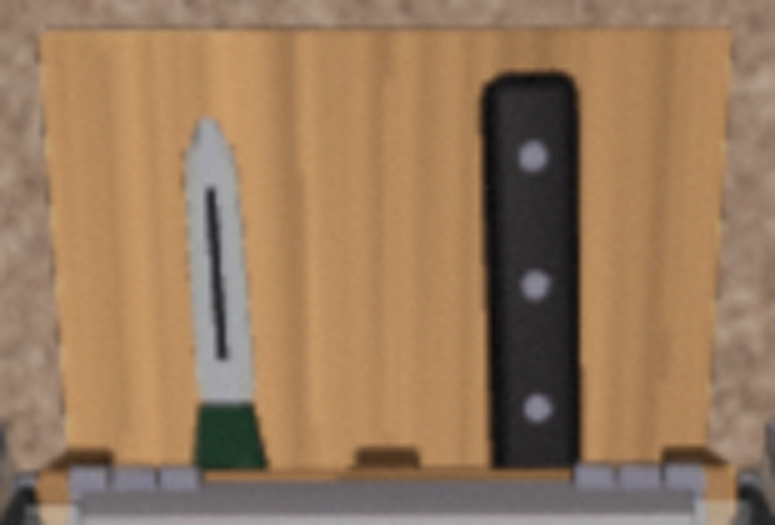

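Emit:
move_arm --rows '[-0.145, 0.0, -0.1, 0, 0, 0, -0.145, 0.274, -0.105, 0, 0, 0, -0.145, 0.274, -0.105, 0, 0, 0, -0.145, 0.274, -0.105, 0, 0, 0, -0.145, 0.274, -0.105, 0, 0, 0]' --jaw 0.5

```text
time_s: 6.65
tool_pos: [0.4426, 0.1146, 0.1169]
tcp_rot: [0.595, -0.594, 0.383, -0.384]
ft_force: [0.2, 0.1, 0.4]
finger_gap: 0.0428
```

Run:
```python
from h import *
s,p,R=cur();print(B(p),s['ft_force'],s['finger_gap'],s['joint_pos'].round(2))
c=shot('wrist','w6')
print(rows(W(-.042,-.039,.0105),Rt(YAW+np.pi/2)))
```

```text
[-0.04236454 -0.040821    0.11694013] [0.21305349 0.0635032  0.36338703] 0.04284671775338867 [ 0.01  0.21  1.91 -0.    1.02 -0.42]
[-0.0001, 0.2675, 0.0024, -0.003, -0.0032, 0.0013]
```

View pics/w6.png

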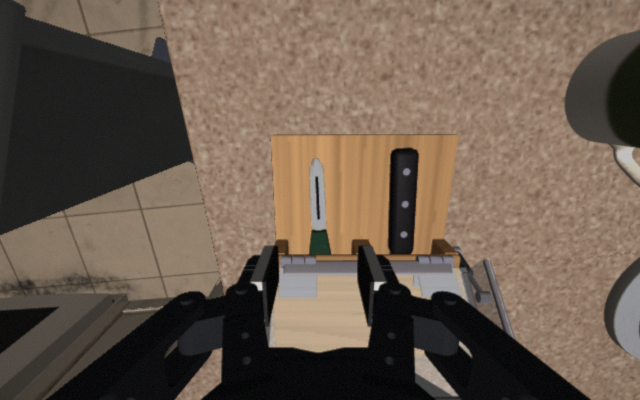

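Emit:
move_arm --rows '[-0.045, 0.0, 0.004, 0, 0, 0, -0.045, 0.13, 0.004, 0, 0, 0, -0.045, 0.22, 0.004, 0, 0, 0, -0.045, 0.266, 0.004, 0, 0, 0, -0.045, 0.266, 0.004, 0, 0, 0, -0.045, 0.266, 0.004, 0, 0, 0]'

```text
time_s: 7.45
tool_pos: [0.4371, 0.1317, 0.0109]
tcp_rot: [0.595, -0.594, 0.382, -0.384]
ft_force: [0.6, -0.2, 0.2]
finger_gap: 0.0426
```

Run:
```python
from h import *
s,p,R=cur();print(B(p),s['ft_force'],s['finger_gap'],s['joint_pos'].round(2))
c=shot('wrist','w7')
```

```text
[-0.06021861 -0.0386931   0.0108911 ] [ 0.62933116 -0.20018123  0.16796206] 0.04255430377008887 [ 0.05  0.38  2.02  0.    0.74 -0.38]
```

View pics/w7.png

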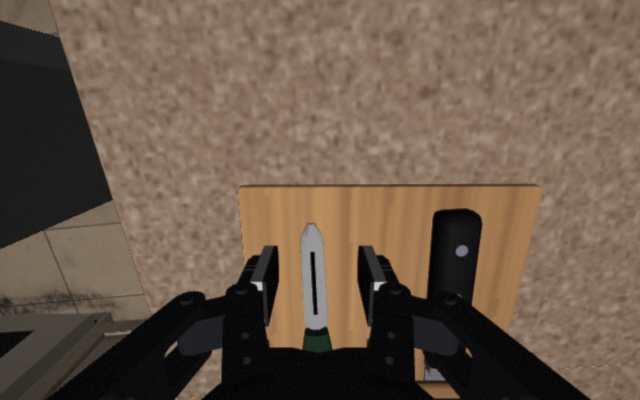

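Emit:
move_arm --rows '[0, 0, 0, 0, 0, 0, 0, 0, 0, 0, 0, 0, 0, 0, 0, 0, 0, 0, 0, 0, 0, 0, 0, 0]' --jaw 0 --grip_force 50

```text
time_s: 8.0
tool_pos: [0.4365, 0.1318, 0.0107]
tcp_rot: [0.595, -0.594, 0.382, -0.384]
ft_force: [-0.6, 0.1, 6.7]
finger_gap: 0.0241
```

Emit:
move_arm --rows '[-0.02, -0.003, 0, 0, 0, 0, -0.06, -0.003, 0, 0, 0, 0, -0.11, -0.003, 0, 0, 0, 0, -0.16, -0.003, 0, 0, 0, 0, -0.2, -0.003, 0, 0, 0, 0, -0.2, -0.003, 0, 0, 0, 0]'

```text
time_s: 8.75
tool_pos: [0.4012, 0.206, 0.0106]
tcp_rot: [0.595, -0.595, 0.383, -0.382]
ft_force: [-1.5, 1.9, 3.0]
finger_gap: 0.0235
```

Run:
```python
from h import *
s,p,R=cur();print(B(p),s['ft_force'],s['finger_gap'],s['joint_pos'].round(2))
c=shot('wrist','w8')
```

```text
[-0.14267996 -0.04042564  0.01061752] [-1.50710142  1.86318068  2.96718579] 0.02353742326418689 [ 0.23  0.37  2.03  0.    0.74 -0.2 ]
```

View pics/w8.png

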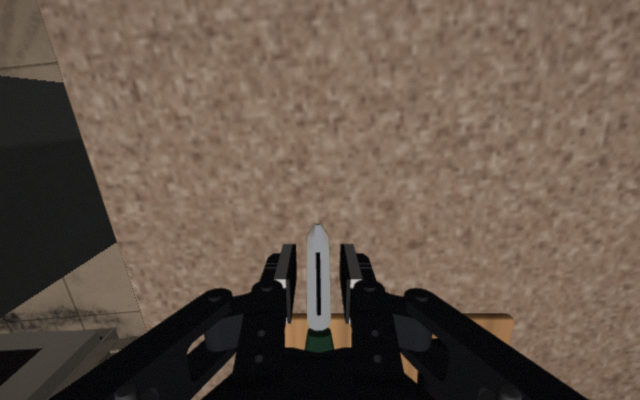

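Emit:
move_arm --rows '[0, 0, 0, 0, 0, 0, 0, 0, 0, 0, 0, 0, 0, 0, 0, 0, 0, 0, 0.06, 0, 0, 0, 0, 0, 0.12, 0, 0, 0, 0, 0, 0.12, 0, 0, 0, 0, 0, 0.12, 0, 0, 0, 0, 0]' --jaw 0.45

```text
time_s: 9.68
tool_pos: [0.4216, 0.1609, 0.0104]
tcp_rot: [-0.594, 0.594, -0.384, 0.383]
ft_force: [-0.1, 0.2, -0.4]
finger_gap: 0.0387
```

Emit:
move_arm --rows '[0, 0, 0, 0, 0, 0, 0, 0, 0, 0, 0, 0, 0, 0, 0, 0, 0, 0, 0, 0, 0, 0, 0, 0]' --jaw 0

```text
time_s: 10.18
tool_pos: [0.4217, 0.1614, 0.0107]
tcp_rot: [0.594, -0.594, 0.383, -0.383]
ft_force: [-1.5, 2.6, 6.7]
finger_gap: 0.0238
```

Emit:
move_arm --rows '[-0.03, -0.003, 0, 0, 0, 0, -0.08, -0.003, 0, 0, 0, 0, -0.13, -0.006, 0, 0, 0, 0, -0.13, -0.006, 0, 0, 0, 0]'

```text
time_s: 10.68
tool_pos: [0.3993, 0.2093, 0.0126]
tcp_rot: [-0.595, 0.595, -0.383, 0.382]
ft_force: [-0.3, 0.1, -1.1]
finger_gap: 0.0239
```

Run:
```python
from h import *
s,p,R=cur();print(B(p),s['ft_force'],s['finger_gap'],s['joint_pos'].round(2))
c=shot('wrist','w9')
```

```text
[-0.1464945  -0.0407665   0.01263879] [-0.28341101  0.08723408 -1.13316659] 0.023898903784015855 [ 0.23  0.37  2.03  0.    0.75 -0.19]
```

View pics/w9.png

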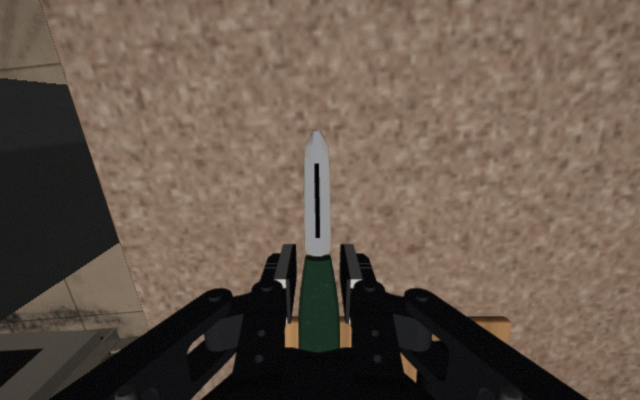

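Emit:
move_arm --rows '[-0.02, -0.1, 0, 0, 0, 0, -0.06, -0.175, 0.04, 0, 0, 0, -0.1, -0.175, 0.09, 0, 0.1, 0, -0.11, -0.175, 0.1, 0, 0.25, 0, -0.11, -0.175, 0.1, 0, 0.4, 0, -0.11, -0.175, 0.1, 0, 0.55, 0, -0.11, -0.175, 0.1, 0, 0.7, 0, -0.11, -0.175, 0.1, 0, 0.85, 0, -0.11, -0.175, 0.1, 0, 1.0, 0]'

```text
time_s: 11.85
tool_pos: [0.419, 0.2642, 0.0826]
tcp_rot: [-0.321, 0.321, -0.63, 0.63]
ft_force: [0.8, -0.8, -0.9]
finger_gap: 0.0237
```

Emit:
move_arm --rows '[0, 0, 0, 0, 0.16, 0, 0, 0, 0, 0, 0.32, 0, 0, 0, 0, 0, 0.48, 0, 0, 0, 0, 0, 0.64, 0, 0, 0, 0, 0, 0.8, 0, 0, 0, 0, 0, 0.95, 0, 0, 0, 0, 0, 1.0, 0]'

```text
time_s: 12.72
tool_pos: [0.419, 0.2642, 0.0826]
tcp_rot: [0.036, -0.036, -0.706, 0.706]
ft_force: [0.6, 0.3, -0.7]
finger_gap: 0.0239
```

Run:
```python
from h import *
s,p,R=cur();M=R.as_matrix();print(p,B(p),s['ft_force'],s['finger_gap'],s['joint_pos'].round(2),'yaw',np.arctan2(M[1,2],M[0,2]))
c=shot('wrist','w10')
```

```text
[0.41897217 0.26421202 0.08264196] [-1.88257704e-01 -8.09870537e-05  8.26419622e-02] [ 0.59623486  0.29100844 -0.72182221] 0.023868683273119383 [ 0.34  0.32  1.86 -0.    0.96  2.01] yaw -1.6723736337903243
```

View pics/w10.png

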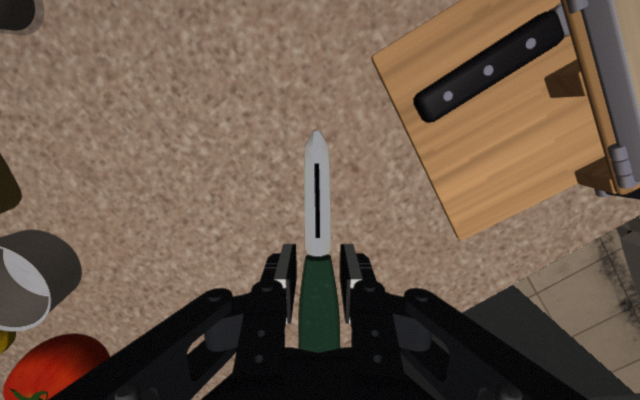

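Emit:
move_arm --rows '[0, 0, 0, 0, 0.16, 0, 0, 0.02, 0, 0, 0.32, 0, 0, 0.06, 0, 0, 0.48, 0, 0, 0.1, 0, 0, 0.64, 0, 0, 0.14, 0, 0, 0.8, 0, 0, 0.16, 0, 0, 0.9, 0, 0, 0.175, 0, 0, 0.9, 0, 0, 0.185, 0, 0, 0.9, 0, 0, 0.192, 0, 0, 0.9, 0, 0, 0.192, 0, 0, 0.9, 0]'

```text
time_s: 14.02
tool_pos: [0.4188, 0.2648, 0.0061]
tcp_rot: [0.351, -0.351, -0.614, 0.614]
ft_force: [0.8, 0.8, -1.5]
finger_gap: 0.0239
```

Run:
```python
from h import *
s,p,R=cur();M=R.as_matrix();print(p,B(p),s['ft_force'],s['finger_gap'],s['joint_pos'].round(2),'yaw',np.arctan2(M[1,2],M[0,2]))
c=shot('wrist','w11');c=shot('scene','s11')
cv2.imwrite('pics/s11c.png',cv2.resize(c['color'][150:290,250:430,::-1],None,fx=4,fy=4,interpolation=2))
```

```text
[0.41878924 0.26479874 0.00611568] [-1.88867356e-01 -3.40908100e-06  6.11567595e-03] [ 0.81343106  0.75924241 -1.52493184] 0.023944124590307727 [ 0.34  0.44  1.92 -0.    0.78  2.95] yaw -2.610644200984501
```

View pics/w11.png

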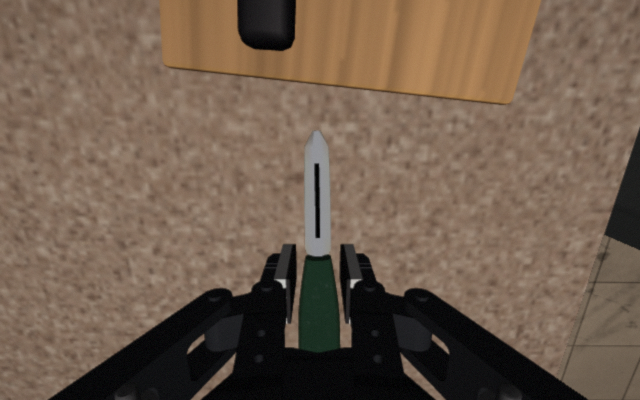

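View pics/s11c.png

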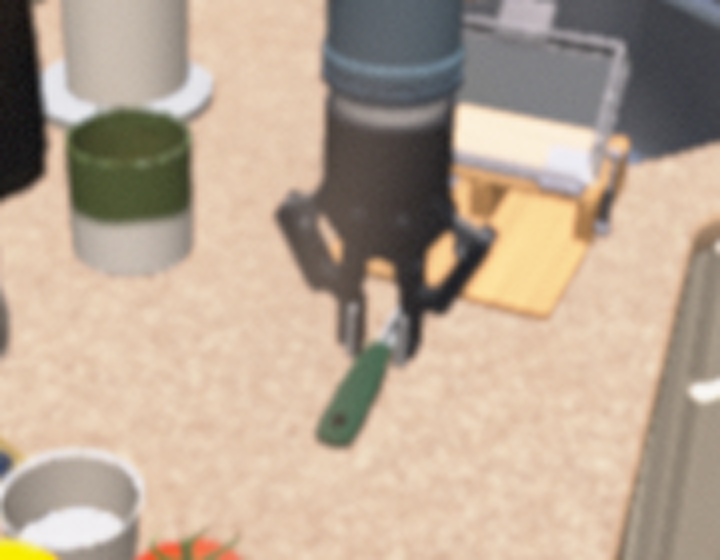

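Emit:
move_arm --rows '[0, 0.003, 0, 0, 0, 0, 0, 0.005, 0, 0, 0, 0, 0, 0.0075, 0, 0, 0, 0, 0, 0.0075, 0, 0, 0, 0]'

```text
time_s: 14.62
tool_pos: [0.4187, 0.2648, 0.003]
tcp_rot: [0.352, -0.351, -0.613, 0.614]
ft_force: [1.0, 0.4, -0.4]
finger_gap: 0.0237
```

Emit:
move_arm --rows '[0, 0.001, 0, 0, 0, 0, 0, 0.001, 0, 0, 0, 0, 0, 0.001, 0, 0, 0, 0, 0, 0.001, 0, 0, 0, 0, 0, -0.05, 0, 0, 0, 0, 0, -0.15, 0, 0, 0, 0, 0, -0.25, 0, 0, 0, 0, 0, -0.25, 0, 0, 0, 0]' --jaw 0.55

```text
time_s: 15.62
tool_pos: [0.4211, 0.2657, 0.1062]
tcp_rot: [-0.35, 0.353, 0.615, -0.612]
ft_force: [0.9, -0.3, -0.1]
finger_gap: 0.047
```

Run:
```python
from h import *
s,p,R=cur();M=R.as_matrix();print(p,B(p),s['ft_force'],s['finger_gap'],s['joint_pos'].round(2),s['time_s'])
c=shot('wrist','w12')
```

```text
[0.42109905 0.26570164 0.10623589] [-0.18872815  0.00247269  0.10623589] [ 0.90062019 -0.25788918 -0.06972471] 0.04697486745595934 [0.34 0.29 1.83 0.   1.01 2.95] 15.625
```

View pics/w12.png

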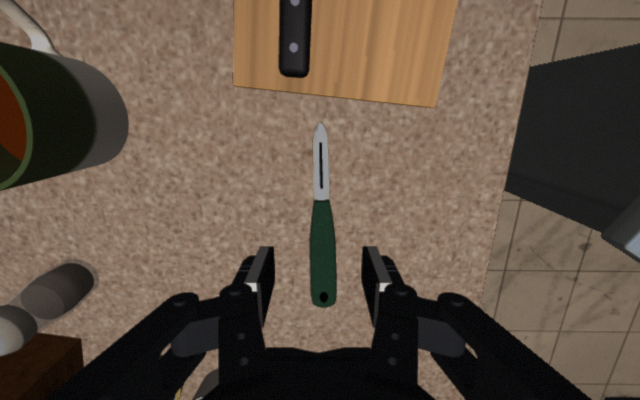

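Run:
```python
from h import *
c=dict(np.load('w12.npz'));P=cloud(c)
t=ray(c,320,123,.005);e=ray(c,323,306,.008)
print(t,e,np.linalg.norm(t-e),B(t),B(e),P[250,323],P[150,317])
hsv=cv2.cvtColor(c['color'],cv2.COLOR_RGB2HSV)
m=((hsv[...,0]>60)&(hsv[...,0]<95)&(hsv[...,1]>90)).astype(np.uint8);m[:, :290]=0;m[:,355:]=0;m[320:]=0
k=max(cv2.findContours(m,0,2)[0],key=cv2.contourArea)[:,0]
w=np.array([ray(c,*q,.012)[:2] for q in k]);R=cv2.minAreaRect((w*1000).astype(np.float32));print(R)
d=(t-e)[:2];d/=np.linalg.norm(d);yw=np.arctan2(d[1],d[0]);cen=(t+e)/2
print('peeler yaw',yw,'box',YAW,'cen',cen,B(cen))
g=cen[:2]-.05*d; print('grip',g,B(np.r_[g,0]))
```

```text
[0.45508025 0.20686578 0.005     ] [0.3649858  0.35410323 0.008     ] 0.17264089059132534 [-0.12109031  0.0089149   0.005     ] [-0.29245704 -0.01180516  0.008     ] [0.39816624 0.29832564 0.01662871] [0.44618494 0.22690714 0.00400163]
((393.6200866699219, 306.1806640625), (21.80467414855957, 105.65950775146484), 31.71692657470703)
peeler yaw -1.021673460489784 box -1.142 cen [0.41003302 0.28048451 0.0065    ] [-0.20677367 -0.00144513  0.0065    ]
grip [0.38393606 0.32313364] [-0.25641215 -0.00744695  0.        ]
```

Emit:
move_arm --rows '[0, 0, 0, 0, -0.17, 0, 0, 0, 0, 0, -0.34, 0, 0, 0, 0, 0, -0.51, 0, 0, 0, 0, 0, -0.68, 0, 0, 0, 0, 0, -0.85, 0, 0, 0, 0, 0, -1.0, 0]'

```text
time_s: 16.42
tool_pos: [0.4176, 0.2644, 0.1014]
tcp_rot: [-0.003, 0.005, -0.707, 0.707]
ft_force: [-0.3, -0.6, 0.1]
finger_gap: 0.0471
```

Emit:
move_arm --rows '[0, 0, 0, 0, -0.17, 0, 0, 0, 0, 0, -0.34, 0, 0, 0, 0, 0, -0.51, 0, 0, 0, 0, 0, -0.68, 0, 0, 0, 0, 0, -0.85, 0, 0, 0, 0, 0, -1.0, 0]'

```text
time_s: 17.18
tool_pos: [0.4177, 0.2644, 0.1014]
tcp_rot: [0.356, -0.358, 0.61, -0.61]
ft_force: [0.4, 0.5, -0.3]
finger_gap: 0.0471
```

Emit:
move_arm --rows '[0, 0, 0, 0, -0.17, 0, 0, 0, 0, 0, -0.34, 0, 0, 0, 0, 0, -0.51, 0, 0, 0, 0, 0, -0.68, 0, 0, 0, 0, 0, -0.85, 0, 0, 0, 0, 0, -1.0, 0, 0, 0, 0, 0, -1.0, 0]'

```text
time_s: 18.05
tool_pos: [0.4178, 0.2645, 0.1017]
tcp_rot: [-0.613, 0.614, -0.353, 0.351]
ft_force: [-0.0, -0.7, -0.2]
finger_gap: 0.047
```

Run:
```python
from h import *
s,p,R=cur();M=R.as_matrix();print(p,B(p),s['ft_force'],s['finger_gap'],s['joint_pos'].round(2),s['time_s'],'yaw',np.arctan2(M[1,2],M[0,2]))
c=shot('wrist','w13')
```

```text
[0.41781265 0.2644502  0.10171648] [-0.18895641 -0.00103651  0.10171648] [-0.01197531 -0.65179694 -0.17549659] 0.04698049004921475 [ 0.34  0.29  1.84 -0.    1.01 -0.19] 18.05 yaw 0.5287991059477923
```

View pics/w13.png

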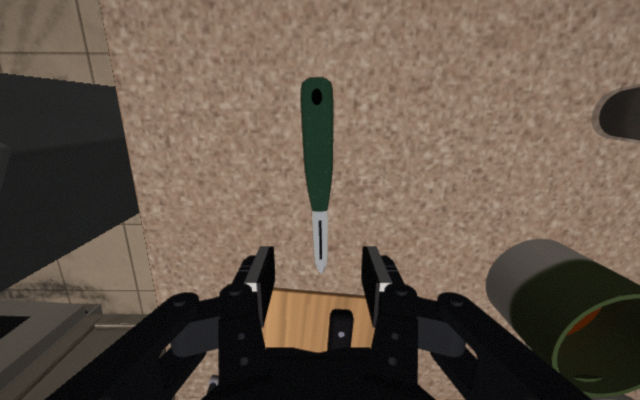

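Run:
```python
from h import *
c=dict(np.load('w13.npz'))
e=ray(c,317,77,.0085);t=ray(c,321,271,.005);print(t,e,np.linalg.norm(t-e),np.arctan2(*(t-e)[1::-1]))
d=(t-e)[:2];d/=np.linalg.norm(d);g=(t+e)[:2]/2-.05*d;print(g)
print(rows(np.r_[(g+[.3839,.3231])/2,.004],Rt(.545)))
```

```text
[0.45362436 0.20982162 0.005     ] [0.36664369 0.35178399 0.0085    ] 0.16652688597761592 -1.0210891830549942
[0.38401215 0.32343668]
[-0.1697, 0.2449, 0.0009, 0.0022, -0.0172, -0.0005]
```

Emit:
move_arm --rows '[-0.15, 0.0, 0.001, 0, -0.017, 0, -0.17, 0.1, 0.001, 0, -0.017, 0, -0.17, 0.18, 0.001, 0, -0.017, 0, -0.17, 0.23, 0.001, 0, -0.017, 0, -0.17, 0.244, 0.001, 0, -0.017, 0, -0.17, 0.244, 0.001, 0, -0.017, 0]'

```text
time_s: 18.85
tool_pos: [0.3846, 0.3236, 0.0053]
tcp_rot: [-0.616, 0.617, -0.347, 0.346]
ft_force: [0.3, 0.2, -1.1]
finger_gap: 0.0467
```

Emit:
move_arm --rows '[0, 0, 0, 0, 0, 0, 0, 0, 0, 0, 0, 0, 0, 0, 0, 0, 0, 0, 0, 0, 0, 0, 0, 0]' --jaw 0 --grip_force 70

```text
time_s: 19.35
tool_pos: [0.3856, 0.3241, 0.0067]
tcp_rot: [0.617, -0.616, 0.346, -0.347]
ft_force: [-0.9, 0.4, 7.1]
finger_gap: 0.0232
```

Run:
```python
from h import *
s,p,R=cur();M=R.as_matrix();print(p,B(p),s['ft_force'],s['finger_gap'],s['joint_pos'].round(2),s['time_s'],'yaw',np.arctan2(M[1,2],M[0,2]))
print('lift',rows(p+[0,0,.04],Rt(YAW+np.pi/2)))
print('pre',rows(W(-.19,-.037,p[2]+.04),Rt(YAW+np.pi/2)))
```

```text
[0.38556089 0.32405812 0.00672762] [-0.25657736 -0.00558484  0.00672762] [-0.93597941  0.41521055  7.07452331] 0.02317342750541546 [ 0.48  0.45  1.91 -0.    0.79 -0.07] 19.35 yaw 0.5477321417303527
lift [0.0, -0.1, 0.0002, -0.0022, 0.1136, 0.0]
pre [0.156, -0.1002, -0.0975, -0.0022, 0.1136, 0.0]
```

Emit:
move_arm --rows '[0, -0.03, 0, 0, 0, 0, 0, -0.07, -0.02, 0, 0.05, 0, 0, -0.08, -0.06, 0, 0.114, 0, 0, -0.08, -0.08, 0, 0.114, 0, 0, -0.08, -0.08, 0, 0.114, 0]'

```text
time_s: 19.98
tool_pos: [0.357, 0.3068, 0.0377]
tcp_rot: [-0.595, 0.595, -0.382, 0.382]
ft_force: [0.3, -0.1, -1.6]
finger_gap: 0.0232
```

Run:
```python
from h import *
s,p,R=cur();M=R.as_matrix();print(p,B(p),s['ft_force'],s['finger_gap'],s['joint_pos'].round(2),s['time_s'],'yaw',np.arctan2(M[1,2],M[0,2])-np.pi/2)
c=shot('wrist','w14');c=shot('scene','s14')
cv2.imwrite('pics/s14c.png',cv2.resize(c['color'][150:290,250:430,::-1],None,fx=4,fy=4,interpolation=2))
c=shot('top','t14')
cv2.imwrite('pics/t14c.png',cv2.resize(c['color'][165:285,270:430,::-1],None,fx=5,fy=5,interpolation=2))
```

```text
[0.35702308 0.30682726 0.03768342] [-0.25277182 -0.03870322  0.03768342] [ 0.31686378 -0.10581306 -1.62855656] 0.023210497486451834 [0.47 0.35 1.96 0.   0.83 0.04] 19.975 yaw -1.1408846422695085
```

View pics/w14.png

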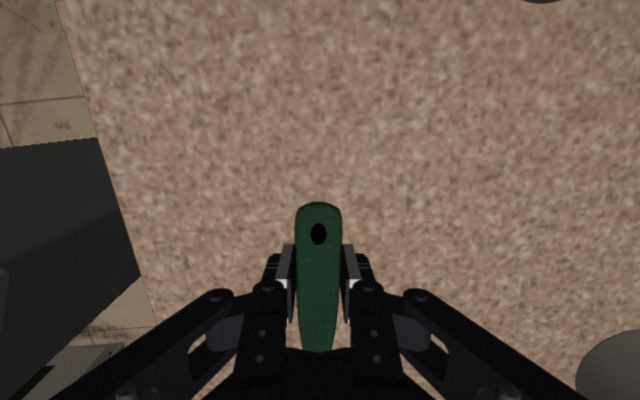

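View pics/s14c.png

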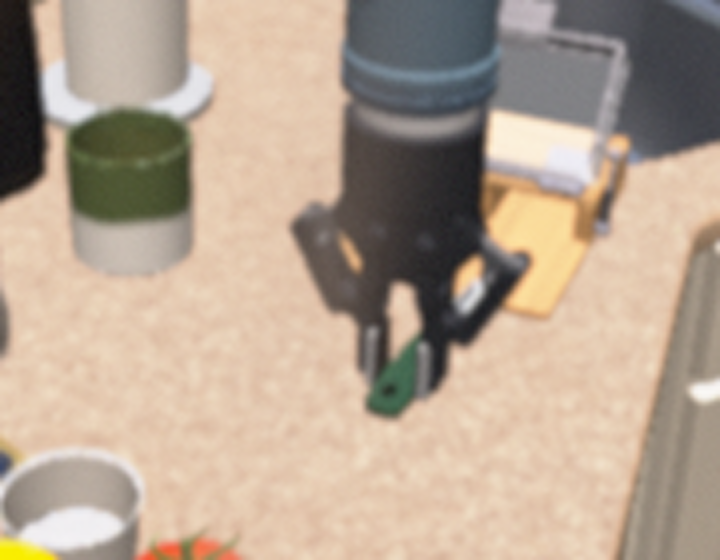

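View pics/t14c.png

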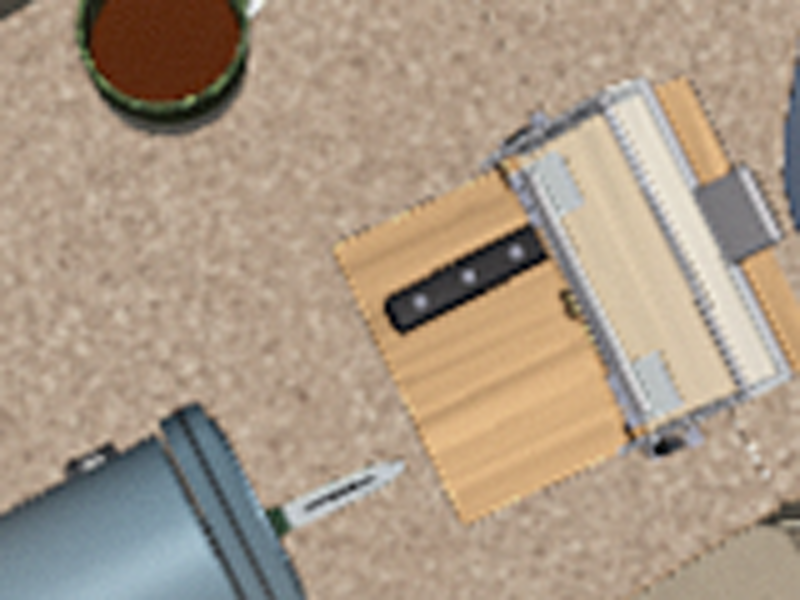

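Run:
```python
from h import *
c=dict(np.load('t14.npz'));P=cloud(c)
for x,y in [(285,521),(400,467)]:
    u,v=270+x/5-.4,165+y/5-.4; print(B(ray(c,u,v,.035)))
for x,y in [(295,517),(320,500),(350,490),(380,475)]:
    print(B(P[int(165+y/5),int(270+x/5)]).round(4))
print('shelf',[B(P[int(165+y/5),int(270+x/5)]).round(4)[2] for x,y in[(450,450),(500,420),(540,440)]])
print(rows(W(-.19,-.038,.024),Rt(YAW+np.pi/2)), rows(W(-.055,-.038,.018),Rt(YAW+np.pi/2)))
```

```text
[-0.18226633 -0.04061219  0.035     ]
[-0.11834092 -0.04065903  0.035     ]
[-0.176  -0.0414  0.0356]
[-0.1614 -0.0399  0.0368]
[-0.1455 -0.0417  0.0326]
[-0.1286 -0.0413  0.0329]
shelf [np.float64(0.0062), np.float64(0.006), np.float64(0.0073)]
[0.1569, 0.0337, -0.0008, -0.0004, 0.0004, -0.0] [0.4944, 0.0487, -0.001, -0.0004, 0.0004, -0.0]
```

Emit:
move_arm --rows '[0.0, 0.02, 0.006, 0, 0, 0, 0.04, 0.04, 0.006, 0, 0, 0, 0.1, 0.044, 0.006, 0, 0, 0, 0.16, 0.044, 0.006, 0, 0, 0, 0.22, 0.044, 0.006, 0, 0, 0, 0.27, 0.044, 0.006, 0, 0, 0, 0.31, 0.044, 0.006, 0, 0, 0, 0.31, 0.044, 0.006, 0, 0, 0]'

```text
time_s: 21.12
tool_pos: [0.4116, 0.1941, 0.0195]
tcp_rot: [-0.594, 0.595, -0.383, 0.383]
ft_force: [-0.7, 0.2, -1.1]
finger_gap: 0.0228
```

Run:
```python
from h import *
s,p,R=cur();M=R.as_matrix();print(p,B(p),s['ft_force'],s['finger_gap'],s['joint_pos'].round(2),s['time_s'],'yaw',np.arctan2(M[1,2],M[0,2])-np.pi/2)
c=shot('top','t15')
cv2.imwrite('pics/t15c.png',cv2.resize(c['color'][165:285,270:430,::-1],None,fx=5,fy=5,interpolation=2))
```

```text
[0.41159488 0.19407663 0.01954428] [-0.12753919 -0.03595103  0.01954428] [-0.71145918  0.17842324 -1.11398429] 0.022849760198558815 [ 0.19  0.36  2.01 -0.    0.77 -0.23] 21.125 yaw -1.1442803825460772
```

View pics/t15c.png

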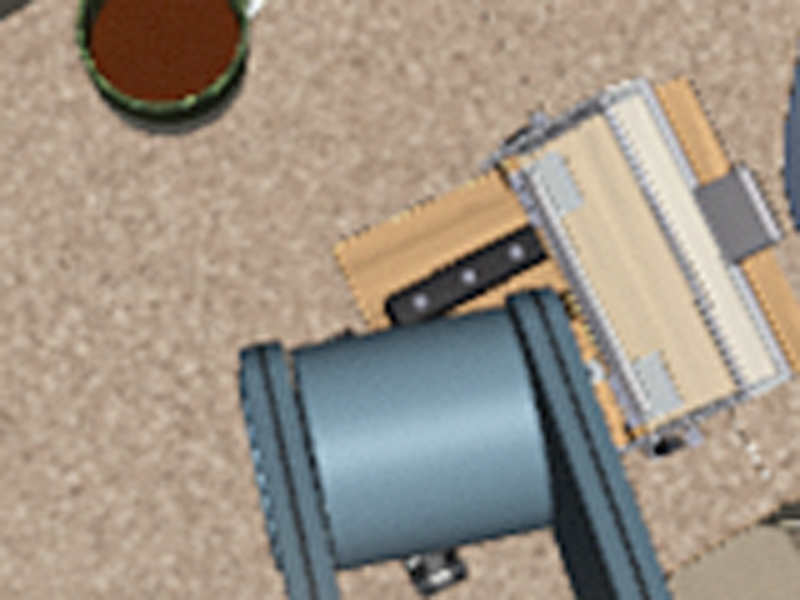

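Emit:
move_arm --rows '[0.04, 0.002, -0.003, 0, 0, 0, 0.08, 0.004, -0.003, 0, 0, 0, 0.12, 0.004, -0.003, 0, 0, 0, 0.15, 0.004, -0.003, 0, 0, 0, 0.172, 0.004, -0.003, 0, 0, 0, 0.172, 0.004, -0.003, 0, 0, 0]'

```text
time_s: 21.92
tool_pos: [0.439, 0.1316, 0.0183]
tcp_rot: [0.595, -0.595, 0.383, -0.383]
ft_force: [-0.3, 0.3, -0.9]
finger_gap: 0.023
```

Run:
```python
from h import *
s,p,R=cur();M=R.as_matrix();print(p,B(p),s['ft_force'],s['finger_gap'],s['joint_pos'].round(2),s['time_s'],'yaw',np.arctan2(M[1,2],M[0,2])-np.pi/2)
c=shot('wrist','w16')
```

```text
[0.43902616 0.13155399 0.01833458] [-0.05927164 -0.03699862  0.01833458] [-0.2963731   0.27313114 -0.8576794 ] 0.02301913177117296 [ 0.05  0.37  2.01  0.    0.77 -0.38] 21.925 yaw -1.1433624592819673
```

View pics/w16.png

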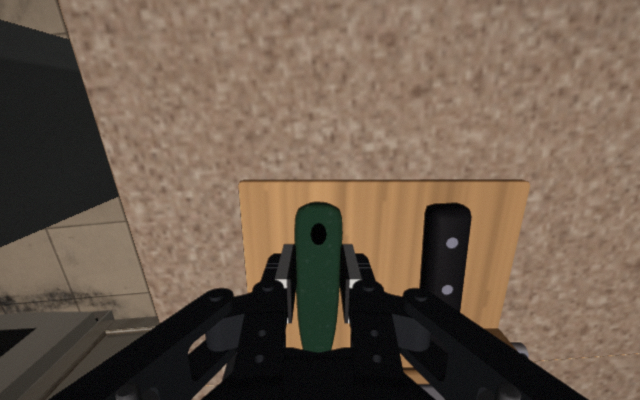

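Emit:
move_arm --rows '[0, 0.004, 0, 0, 0, 0, 0, 0.008, 0, 0, 0, 0, 0, 0.008, 0, 0, 0, 0, 0, 0.008, 0, 0, 0, 0]'

```text
time_s: 22.48
tool_pos: [0.4386, 0.1323, 0.0151]
tcp_rot: [-0.595, 0.595, -0.382, 0.382]
ft_force: [0.2, 1.2, -0.2]
finger_gap: 0.0229
```

Emit:
move_arm --rows '[0, 0, 0, 0, 0, 0, 0, 0, 0, 0, 0, 0, 0, 0, 0, 0, 0, 0, 0, -0.06, 0, 0, 0, 0, -0.02, -0.16, 0, 0, 0, 0, -0.1, -0.22, 0, 0, 0, 0, -0.18, -0.22, 0, 0, 0, 0, -0.18, -0.22, 0, 0, 0, 0]' --jaw 0.45

```text
time_s: 23.48
tool_pos: [0.4079, 0.1989, 0.1035]
tcp_rot: [0.596, -0.595, 0.381, -0.381]
ft_force: [0.1, -1.0, -0.1]
finger_gap: 0.0384
```

Run:
```python
from h import *
s,p,R=cur();M=R.as_matrix();print(p,B(p),s['ft_force'],s['finger_gap'],s['time_s'])
c=shot('wrist','w17')
```

```text
[0.40788004 0.19890477 0.10349777] [-0.13347476 -0.03732213  0.10349777] [ 0.05256676 -1.00385737 -0.12474341] 0.03844772341345159 23.475
```

View pics/w17.png

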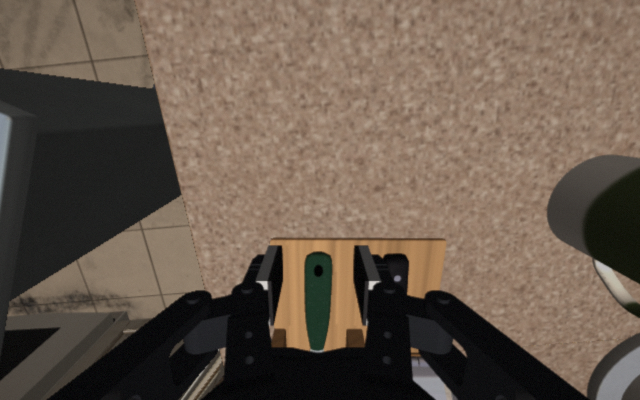

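Emit:
move_arm --rows '[-0.02, 0, 0, 0, 0, 0, -0.02, 0.08, 0, 0, 0, 0, -0.02, 0.15, 0, 0, 0, 0, -0.02, 0.2, 0, 0, 0, 0, -0.02, 0.222, 0, 0, 0, 0, -0.02, 0.222, 0, 0, 0, 0]' --jaw 0 --grip_force 20

```text
time_s: 24.28
tool_pos: [0.4053, 0.2046, 0.0139]
tcp_rot: [-0.594, 0.595, -0.383, 0.382]
ft_force: [0.5, -1.2, -0.2]
finger_gap: -0.0003
```

Emit:
move_arm --rows '[0.04, 0, 0, 0, 0, 0, 0.07, 0, 0, 0, 0, 0, 0.085, 0, 0, 0, 0, 0, 0.1, 0, 0, 0, 0, 0, 0.1, 0, 0, 0, 0, 0]'

```text
time_s: 24.9
tool_pos: [0.4223, 0.1681, 0.0144]
tcp_rot: [0.595, -0.595, 0.382, -0.382]
ft_force: [0.0, -0.2, 0.6]
finger_gap: -0.0003
```

Run:
```python
from h import *
s,p,R=cur();M=R.as_matrix();print(p,B(p),s['ft_force'],s['finger_gap'],s['time_s'])
c=shot('wrist','w18')
```

```text
[0.42227492 0.16812708 0.01441118] [-0.09949843 -0.0370271   0.01441118] [ 0.04053554 -0.23700791  0.59967087] -0.0002645621258465898 24.9
```

View pics/w18.png

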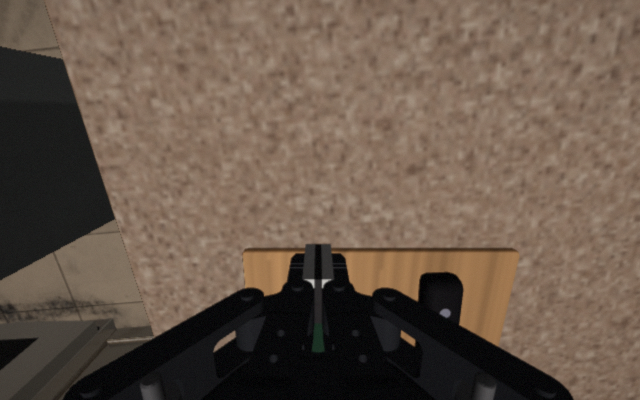

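Emit:
move_arm --rows '[0.005, 0, 0, 0, 0, 0, 0.01, 0, 0, 0, 0, 0, 0.015, 0, 0, 0, 0, 0, 0.015, 0, 0, 0, 0, 0]'

```text
time_s: 25.45
tool_pos: [0.4246, 0.1629, 0.0143]
tcp_rot: [-0.595, 0.595, -0.382, 0.382]
ft_force: [-0.3, 0.4, -0.2]
finger_gap: 0.0001
```

Emit:
move_arm --rows '[0.004, 0, 0, 0, 0, 0, 0.008, 0, 0, 0, 0, 0, 0.01, 0, 0, 0, 0, 0]'

```text
time_s: 25.82
tool_pos: [0.4261, 0.1595, 0.0143]
tcp_rot: [0.595, -0.595, 0.382, -0.382]
ft_force: [-1.3, 4.2, 1.5]
finger_gap: -0.0001
```

Emit:
move_arm --rows '[-0.03, 0, 0, 0, 0, 0, -0.12, 0, 0, 0, 0, 0, -0.18, -0.1, 0, 0, 0, 0, -0.18, -0.25, 0, 0, 0, 0, -0.18, -0.4, 0, 0, 0, 0, -0.18, -0.4, 0, 0, 0, 0, -0.18, -0.4, 0, 0, 0, 0]'

```text
time_s: 26.7
tool_pos: [0.3956, 0.2251, 0.1741]
tcp_rot: [-0.595, 0.595, -0.382, 0.382]
ft_force: [-0.7, -0.0, 0.5]
finger_gap: 0.0001
```

Run:
```python
from h import *
s,p,R=cur();M=R.as_matrix();print(p,B(p),s['ft_force'],s['joint_velocities'].round(3),s['time_s'])
c=shot('wrist','w19');P=cloud(c)
hsv=cv2.cvtColor(c['color'],cv2.COLOR_RGB2HSV)
m=((hsv[...,0]>60)&(hsv[...,0]<95)&(hsv[...,1]>90)).astype(np.uint8)
k=[q for q in cv2.findContours(m,0,2)[0] if cv2.contourArea(q)>80]
for q in k:
    q=q[:,0]; 
    for x in (q[q[:,1].argmin()],q[q[:,1].argmax()]): print(x,B(ray(c,*x,.02)).round(4),B(P[x[1],x[0]]).round(4))
```

```text
[0.39555491 0.22514839 0.17408921] [-0.16246697 -0.03761995  0.17408921] [-0.70368223 -0.01553645  0.46986613] [-0.005  0.03   0.027  0.002 -0.004 -0.003] 26.7
```

View pics/w19.png

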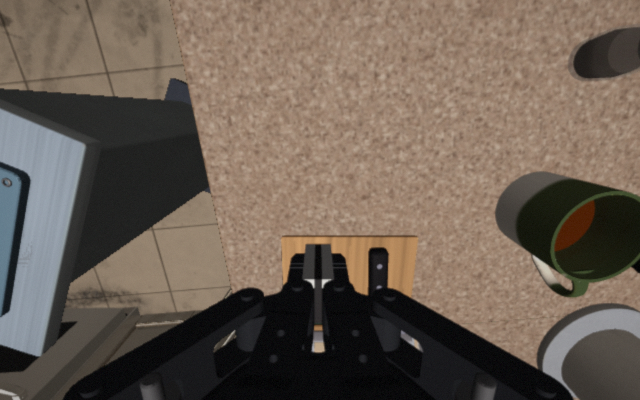

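Emit:
move_arm --rows '[0, -0.15, 0, 0, 0, 0, 0.15, -0.22, 0.05, 0, 0, 0, 0.3, -0.22, 0.09, 0, 0, 0, 0.42, -0.22, 0.09, 0, 0, 0, 0.42, -0.22, 0.09, 0, 0, 0, 0.42, -0.22, 0.09, 0, 0, 0]' --jaw 0.5

```text
time_s: 27.5
tool_pos: [0.4978, 0.0873, 0.2605]
tcp_rot: [-0.594, 0.595, -0.384, 0.381]
ft_force: [0.1, 0.3, 0.6]
finger_gap: 0.0427
```

Run:
```python
from h import *
s,p,R=cur();print(p,B(p),s['ft_force'],s['joint_velocities'].round(3),s['time_s'])
c=shot('wrist','w20');P=cloud(c)
hsv=cv2.cvtColor(c['color'],cv2.COLOR_RGB2HSV)
m=((hsv[...,0]>60)&(hsv[...,0]<95)&(hsv[...,1]>90)).astype(np.uint8);m[:,450:]=0
for q in cv2.findContours(m,0,2)[0]:
    if cv2.contourArea(q)<80: continue
    q=q[:,0]
    for x in (q[q[:,1].argmin()],q[q[:,1].argmax()]): print(x,B(ray(c,*x,.02)).round(4),B(P[x[1],x[0]]).round(4))
```

```text
[0.49782256 0.08726608 0.26045114] [ 0.0054529  -0.00193911  0.26045114] [0.06893399 0.28649037 0.62449571] [ 0.03  -0.018 -0.001 -0.     0.    -0.003] 27.5
[286 107] [-0.0766 -0.0417  0.02  ] [-0.0766 -0.0413  0.0241]
[286 165] [-0.0035 -0.0442  0.02  ] [-0.0039 -0.044   0.0221]
```

View pics/w20.png

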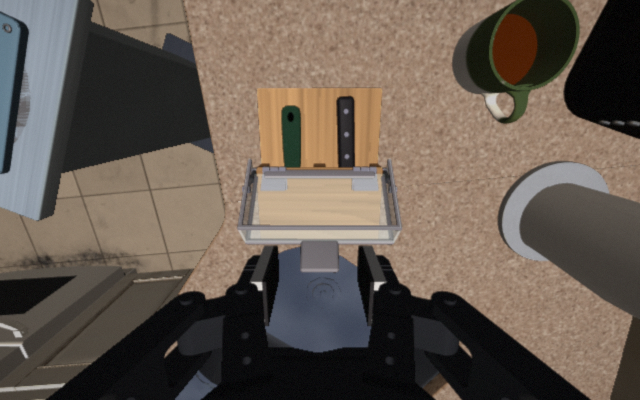

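Emit:
move_arm --rows '[0, -0.05, 0, 0, 0, 0, 0, -0.05, 0, 0, 0, 0, 0, -0.05, 0, 0, 0, 0]'

```text
time_s: 27.92
tool_pos: [0.4981, 0.088, 0.2817]
tcp_rot: [-0.595, 0.595, -0.382, 0.382]
ft_force: [0.5, 1.3, 0.5]
finger_gap: 0.0423
```

Run:
```python
from h import *
print(r.job_done()); print(r.state()['time_s'])
```

```text
the job is handed in; nothing more can be done
None
the job is handed in; nothing more can be done
```

The peeler is back in its pocket blade-first, as far as it goes, and the hood stands open. I handed the job in at about 28 s of the 61 s allowed; no verdict was reported.

- **Hood:** I swung it past its over-centre point by the pull and let go. It went to about 2.28 rad, worked out from where the pull stood, and still showed open in the last picture.
- **Laying down:** I drew the peeler out by the blade, turned it round and laid it flat on the worktop. The next picture showed it lying free there, with nothing touching it.
- **Putting back:** I took it again by the handle, slid it in, and pushed the handle's end with closed fingers until about 4 N built up at the back wall.

**Last checks:** The free end of the handle is at box x of about -77 mm, so the blade tip is at about +91 to +93 mm; +66 mm was needed. The peeler lies flat and along the box.

**Knife and other things:** The knife lies where it was to within the measuring error of a few mm. The mug also looks unmoved. The salt shaker and measuring cup were not measured again at the end, but the arm never came near them.

**Small disagreements:**
- The pocket's back wall should be at +91 mm, so the tip reading is up to 2 mm off, which is within calibration.
- The peeler's width came out as 23 to 24 mm between the fingers, as stated.
- Its length measured 167 to 173 mm in the pictures against the 170 mm given.

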